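# Tighten the pump clamp by four clicks

## Robot

A 6-joint arm with a two-finger parallel gripper is mounted at the origin on a cart in front of the work surface, level with it; the furniture and walls round the work are solid. World frame = base frame: x ahead of the robot, y to its left, z up, the work surface at z = 0. Lengths are in mm, angles in degrees, forces in N, time in s.
With the tool pointing down it reaches from about 325 to 900 mm from the base axis. Payload 6.1 kg.
Tool frame: the origin (TCP) lies midway between the tips of the shut fingers; the grasp point (between the pads) lies 19 mm behind it; z points along the fingers, y is the line along which they close (so a half turn about z gives the same grasp; the last joint's range is limited). The gripper opens to 87 mm and grips with 3 to 60 N. Pads are 19 mm wide; open, the fingers measure 117 mm over their backs; the gripper's body (75 mm by 190 mm) begins 51 mm behind the grasp point.
Start: joints at [58.837, 12.628, 87.462, -0, 79.91, -7.225], TCP at [253.592, 571.233, 222.538] pointing down, gripper open.
Joint ranges: [-170.65, 170.65], [-52.31, 119.04], [5.05, 147.46], [-71.25, 251.25], [11.57, 151.72], [-153.62, 153.62]. Speed limits (degrees/s): [147.25, 147.25, 172.46, 180, 180, 180].

## Interface

Orientations are given as [roll, pitch, yaw] about the fixed x, y, z axes, in that order (R = Rz(yaw) Ry(pitch) Rx(roll)).
In Python, from station import env gives the robot as it stands.
- The arm moves only by the tool jog_arm, never from a script. Its argument "increments" is a list of rows, each a list of 3 entries, a list of its own where there are three numbers: the shift along the tool's x, y, z in units of 50 mm (1.0 is 50 mm), then the turn about the tool's z in units of 6 degrees (1.0 is 6 degrees), then the closure in counts, from 0 (fully open) to 255 (shut). In form: [[[dx, dy, dz], twist, hand], ...]. A call has exactly 10 rows; each row shifts and turns the commanded pose from where the row before left it, along the tool's axes as they then stand; what a row does not reach is not made up. A row lasts 1/10 s, in which the tool goes at most 50 mm and 8.59 degrees, less where a joint would pass 70% of its speed; a pose out of reach is approached as far as the arm can. A call is refused whole if a number of a shift passes 1 or a number of a turn 1, either way. A call with a gripper value outside its range is refused whole. The fingers move at their own pace and stop on an object; "squeeze" is the grip in N (left out, the last holds). Time passes only in rows, so rows that do not move let the fingers close, or fill a call up. It gives the time, the measured TCP pose, the force, the opening and the grip force at its end, in the units of the state.
- env.read_state(): the state, without advancing time (a new reading comes with each control period).
- env.get_image(name): name is "scene" or "top" or "wrist"; returns (picture, depth): 420x560x3 uint8, red, green, blue; 420x560 float32, mm along the optical axis (not along the pixel's ray), 0 where there is no reading.
- env.get_calibration(name): a dict with "vfov" (degrees; the focal length in pixels is half the picture's height over the tangent of half this angle, whatever the lens; pixels are square), "cx", "cy" (the principal point, pixels), "world_from_camera" (4x4, takes a point from camera to world coordinates). Camera axes: x right, y down, z forward; pixel columns grow to the right and rows downward; lengths in mm; the calibration is good to about 2 mm. The wrist camera is an equidistant fisheye: a pixel r from the principal point sees the ray r / f radians off the axis. A picture is of the moment at which its call begins: read the wrist's pose just before it. get_calibration takes no time and is no camera call; for the wrist camera it gives the pose at the moment of the call.
- env.finish_job(): hands the job in; it is judged then, once.
The state is a dict: "time_s": time; "joint_pos": joint angles; "qvel": joint speeds; "tau": joint torques, N m; "tcp_pos": TCP position; "tool_rot": TCP orientation; "force": force on the tool from outside, world axes, zero at the start; "torque": the same for the moment, N m; "gripper_width": finger opening in mm; "grip_force": force on a finger pad.
Only numpy, scipy, OpenCV 4.12 (cv2) and the standard library are available. Lean on these libraries where they do the work, as an engineer would, in place of code of your own. Each camera call takes 0.05 s, during which the arm holds its last target. There are 200 camera calls.

## Task

Tighten the tube clamp of the small white bench pump by exactly four clicks: with the outside of the fingertips, push the black finger pin on its round metal dial so that the dial turns clockwise, seen from above, and leave it settled in the fourth click from where it stands now. Do not go past the fourth click and do not turn it backwards out of its starting click; push the pin from the side only, never taking it between the fingers. Leave the vial, the beaker, the dish and the pump cassette beside the pump where they are.

Things in the scene. Friction and masses are not known exactly. Their poses are not given: they have to be found in the camera images.
- pump: White pump housing fixed to the bench, 170 (its x) x 120 (its y) x 48 mm high, on four dark feet, with a small roller head (40 mm across, its top 46 mm above the bench) standing out 32 mm from its +y side. Origin: centre of the underside, on the bench and straight below the dial's axis; z up. A black rocker switch is on its -x face.
- dial_centre (a point): Point on the upright axis of the dial, at the level of the dial's flat upper face, 70 mm above the bench. The dial is a bare-metal disc 100 mm across and 16 mm thick on top of the housing, its rim finely fluted; a hub cap 26 mm across stands 5 mm proud at its middle. x, y of this point turn with the dial; z up.
- pin_mid (a point): Middle of the finger pin: an upright black round pin 14 mm in diameter and 28 mm high with a rounded tip, the only one on the dial, fixed to the dial's upper face 38 mm from the dial's axis. This point is on the pin's axis, 14 mm above the dial's face (84 mm above the bench); the pin's top is at 98 mm. The pin may stand at any side of the dial at the start.
- finger_pin: The same finger pin; origin at the centre of its foot, on the dial's upper face.
- dial (a joint): Angle of the dial in rad, 0 at the start, growing clockwise seen from above. It has 12 clicks a turn: stable rest positions every 0.5236 rad (30 degrees), one of them at 0. Between two of them it resists with up to about 0.15 N m (about 4 N at the pin) until half way, then snaps by itself into the next one and stays there. The fourth click from the start is at 2.094 rad. It never turns by itself out of a click, and there is no stop after the fourth.
- vial: Small clear screw-cap bottle, 27 mm across, 55 mm high, standing loose near the pump. Origin: centre of its underside.
- beaker: Small empty glass beaker, 56 mm across, 70 mm high, standing loose near the pump. Origin: centre of its underside.
- dish: Clear petri dish with lid, 60 mm across, 15 mm high, lying loose near the pump. Origin: centre of its underside.
- cassette: Spare pump cassette, dark plastic, 24 x 70 x 26 mm high, lying loose near the pump. Origin: centre of its underside.
There are look-alikes about, which are no part of the job. Several things look just like the cassette: the one meant starts nearest to the robot's base.

How it is judged:
By the outcome, as a careful person would: the job done as asked, in the order asked, and still so for the second after the job is handed in, with the robot touching nothing.
It also fails if it takes over 54 s, if anything falls off the work surface, if the arm or the gripper's body presses on something with over 40 N, if the wrist force passes 120 N, or if a joint passes its speed limit or range.

## Working session

There is one attempt and no reset: what is moved stays moved. The work goes in short steps, Python scripts to look and compute and a tool call to move; the robot and the scene stay as the last step left them, time stands still between calls to the robot, and variables do not carry over. Pictures are saved under pics/ and viewed, at most 10 in all, crops included, and the job is handed in when it is done.

Besides the shell and the picture viewer there is one more tool, called as name(argument=value, ...) on one line, values as JSON. jog_arm: Moves the arm, as the interface text tells. Its arguments: {"type":"object","properties":{"increments":{"type":"array","items":{"type":"array"}},"squeeze":{"type":"number"}},"required":["increments"]}

```bash
mkdir -p pics
cat > h.py <<'E'
import numpy as np,cv2
from station import env
def snap(n,tag):
    c=env.get_calibration(n);im,d=env.get_image(n)
    cv2.imwrite(f'pics/{tag}.png',im[:,:,::-1]);np.savez(f'pics/{tag}.npz',im=im,d=d,**{k:np.array(v) for k,v in c.items()})
    return im,d,c
def load(tag): 
    z=np.load(f'pics/{tag}.npz');return z['im'],z['d'],z
def onplane(c,u,v,z):
    T=np.array(c['world_from_camera']);f=210/np.tan(np.radians(float(c['vfov']))/2)
    r=T[:3,:3]@np.array([(u-float(c['cx']))/f,(v-float(c['cy']))/f,1]);o=T[:3,3]
    return o+r*(z-o[2])/r[2]
def bydepth(c,d,u,v):
    T=np.array(c['world_from_camera']);f=210/np.tan(np.radians(float(c['vfov']))/2);k=d[v,u]
    return T[:3,:3]@np.array([(u-float(c['cx']))/f*k,(v-float(c['cy']))/f*k,k])+T[:3,3]
E
python3 - <<'E'
from h import *
a=snap('top','top');b=snap('scene','scene')
for x in(a,b):print(x[2])
s=env.read_state();print({k:s[k] for k in('time_s','tcp_pos','tool_rot','gripper_width','force')})
E
```

```text
{'vfov': 45.56411903763635, 'cx': 283.3062720244241, 'cy': 211.94433078219717, 'world_from_camera': array([[ 4.77449510e-03, -9.99369374e-01,  3.51860575e-02,
         5.45760239e+02],
       [-9.99959419e-01, -5.04021493e-03, -7.46702266e-03,
        -5.32692776e+01],
       [ 7.63965905e-03, -3.51489784e-02, -9.99352883e-01,
         1.17285719e+03],
       [ 0.00000000e+00,  0.00000000e+00,  0.00000000e+00,
         1.00000000e+00]])}
{'vfov': 44.671450851986826, 'cx': 276.01853451915224, 'cy': 208.77653790242667, 'world_from_camera': array([[ 7.41640065e-01, -5.01369031e-01,  4.45644599e-01,
        -2.90033254e+01],
       [-6.70673199e-01, -5.41397940e-01,  5.07036222e-01,
        -7.93946600e+02],
       [-1.29411909e-02, -6.74920266e-01, -7.37777175e-01,
         1.13430847e+03],
       [ 0.00000000e+00,  0.00000000e+00,  0.00000000e+00,
         1.00000000e+00]])}
{'time_s': 0.1, 'tcp_pos': array([253.30946972, 570.76220789, 221.54379447]), 'tool_rot': array([-1.79900874e+02, -1.21944285e-02,  1.56062141e+02]), 'gripper_width': 87.3477872154505, 'force': array([0.41328983, 0.49484025, 0.22394463])}
```

View pics/top.png

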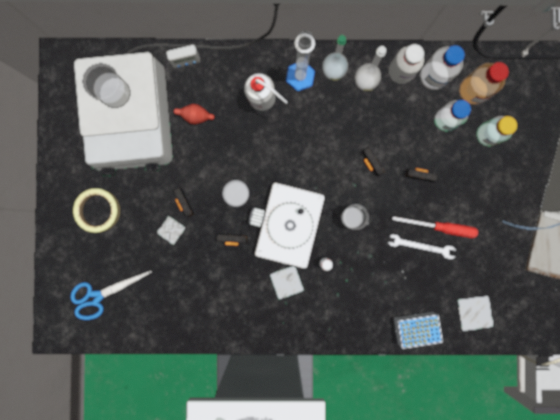

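View pics/scene.png

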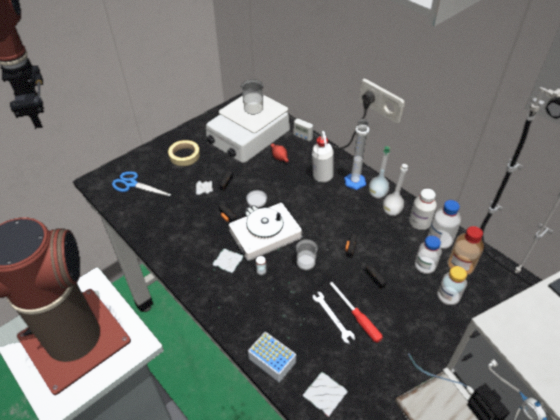

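The top view shows the pump at about (290,225), with the hub at (290,226) and the black pin near (300,211). The vial is at (326,265), the beaker at (355,217), the dish at (236,193) and the nearest cassette at (231,241). Other dark items that could be mistaken for the pin or cassette are at (370,163), (422,174) and (182,202). I'll check the pin in one close crop.

Run:
```python
from h import *
im,d,c=load('top')
a=cv2.resize(im[170:290,220:380],None,fx=3.5,fy=3.5,interpolation=cv2.INTER_CUBIC)
im2,d2,c2=load('scene')
b=cv2.resize(im2[185:275,210:330],None,fx=3.5,fy=3.5,interpolation=cv2.INTER_CUBIC)
o=np.zeros((a.shape[0]+0+0,560,3),np.uint8);o[:]=a
cv2.imwrite('pics/crop.png',cv2.resize(np.vstack([o,np.pad(b,((0,0),(0,560-b.shape[1]),(0,0)))]),None,fx=.8,fy=.8)[:,:,::-1])
for n,(u,v) in dict(hub=(290,226),pin=(300,211)).items(): print(n,onplane(c,u,v,75 if n=='hub' else 98),bydepth(c,d,u,v))
print('scene pin',bydepth(c2,d2,279,216))
for n,(u,v,z) in dict(vial=(326,265,55),beaker=(355,217,70),dish=(236,193,15),cass=(231,241,26)).items(): print(n,onplane(c,u,v,z),bydepth(c,d,u,v)[2])
# pump housing: white mask by heights
```

```text
hub [553.61555211 -76.31372115  75.        ] [553.6191908  -76.32439566  74.49145712]
pin [585.81909076 -97.21227389  98.        ] [585.65087558 -97.0277484  102.51354183]
scene pin [ 587.55659024 -104.17704216   93.83250976]
vial [ 467.19935528 -157.40660661   55.        ] 57.306551361149786
beaker [ 574.21577218 -219.91849883   70.        ] 35.02534958120145
dish [629.9246083   47.97476713  15.        ] 12.33622032071412
cass [518.99729196  57.55674305  26.        ] 27.37849524915714
```

View pics/crop.png

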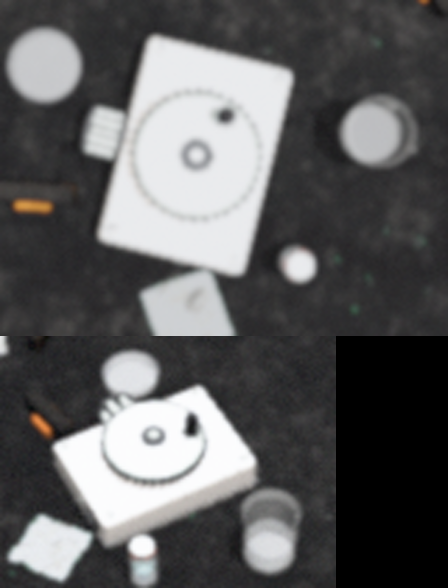

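The crop confirms the choice: it is the only black pin on the dial. Hub to pin measures 38.4 mm, at about -33°. I'm moving to hover upstream of the pin with the fingers shut.

jog_arm(increments=[[[-0.3, -0.23, 0], 0, 255], [[-0.5, -0.38, 0], 0, 255], [[-0.7, -0.535, 0], 0, 255], [[-0.7, -0.535, 0], 0, 255], [[-0.7, -0.535, 0], 0, 255], [[-0.7, -0.535, 0], 0, 255], [[-0.7, -0.535, 0], 0, 255], [[-0.7, -0.535, 0], 0, 255], [[-0.7, -0.535, 0], 0, 255], [[-0.7, -0.535, 0], 0, 255]], squeeze=10)

```text
time_s: 1.1
tcp_pos: [447.2, 216.2, 222.3]
tool_rot: [-180.0, -0.0, 156.1]
force: [1.1, 0.9, -0.6]
gripper_width: 15.2
grip_force: 0.0
```

jog_arm(increments=[[[-0.7, -0.535, 0], 0, 255], [[-0.7, -0.535, 0], 0, 255], [[-0.7, -0.535, 0], 0, 255], [[-0.7, -0.535, 0], 0, 255], [[-0.7, -0.535, 0], 0, 255], [[-0.7, -0.535, 0], 0, 255], [[-0.5, -0.38, 0], 0, 255], [[-0.3, -0.23, 0], 0, 255], [[-0.2, -0.15, 0], 0.75, 255], [[0, 0, 0], 0.75, 255]])

```text
time_s: 2.1
tcp_pos: [604.2, -70.1, 221.9]
tool_rot: [-180.0, -0.0, 146.8]
force: [-0.3, -0.3, -0.5]
gripper_width: 0.8
grip_force: 0.0
```

Run:
```python
from h import *
im,d,c=snap('wrist','w1');print(c)
s=env.read_state();print({k:s[k] for k in('time_s','tcp_pos','tool_rot','gripper_width','force','joint_pos')})
im,d,c=load('top')
g=im[:,:,:].astype(int).max(2)
m=(g[200:245,265:320]<110).astype(np.uint8)
n,_,st,ce=cv2.connectedComponentsWithStats(m)
for i in range(1,n):
    if st[i,4]>4:print(st[i],ce[i]+[265,200])
```

```text
{'vfov': 65.70646984690485, 'cx': 280.0870335246871, 'cy': 212.050131716339, 'world_from_camera': array([[ 5.47912834e-01,  8.03304394e-01,  2.33438592e-01,
         5.38922550e+02],
       [ 8.36535430e-01, -5.26147040e-01, -1.52897893e-01,
        -2.80463500e+01],
       [-5.24970743e-07,  2.79054371e-01, -9.60275303e-01,
         3.84987974e+02],
       [ 0.00000000e+00,  0.00000000e+00,  0.00000000e+00,
         1.00000000e+00]])}
{'time_s': 2.15, 'tcp_pos': array([603.80080733, -69.21523552, 221.88716227]), 'tool_rot': array([-1.79991196e+02, -8.07525962e-02,  1.46614081e+02]), 'gripper_width': 0.2636600199542483, 'force': array([-1.14039396,  0.54186188, -0.85418581]), 'joint_pos': array([-1.39807379e+01,  1.03790728e+01,  9.01299561e+01,  1.88370415e-02,
        7.95700621e+01, -7.05982478e+01])}
[ 0  0  3 10 19] [265.63157895 203.31578947]
[34 10  4  3 10] [300.2 211. ]
[49 21  6 24 83] [317.3253012  235.96385542]
```

View pics/w1.png

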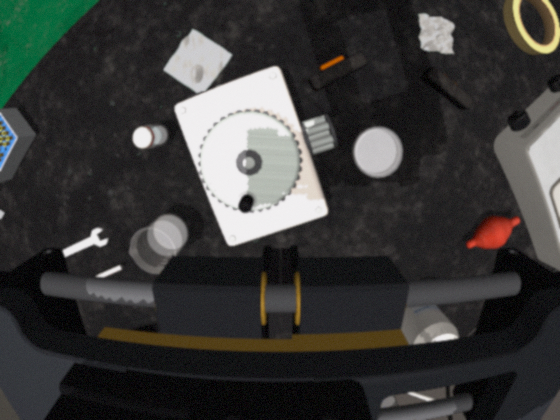

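The wrist view shows the hub at (249,162), the pin at (246,203) and the shut fingertips at about (281,260). Nothing lies between the fingertips and the pin. Next I cast the fisheye rays to refine the positions.

```bash
cat >> h.py <<'E'
def fish(c,u,v,z):
    T=np.array(c['world_from_camera']);f=210/np.tan(np.radians(float(c['vfov']))/2)
    x=np.array([u-float(c['cx']),v-float(c['cy'])]);r=np.hypot(*x)/f
    w=T[:3,:3]@np.array([*(x/np.hypot(*x)*np.sin(r)),np.cos(r)]);o=T[:3,3]
    return o+w*(z-o[2])/w[2]
E
python3 - <<'E'
from h import *
im,d,c=load('w1')
g=im.max(2)[185:225,225:270]
n,_,st,ce=cv2.connectedComponentsWithStats((g<90).astype(np.uint8))
for i in range(1,n):
    if st[i,4]>20:
        u,v=ce[i]+[225,185];print(st[i],u,v,fish(c,u,v,87))
# hub
gg=im[140:185,225:275].max(2)
for t in(130,):
    n,_,st,ce=cv2.connectedComponentsWithStats((gg<t).astype(np.uint8))
    for i in range(1,n):
        if st[i,4]>20:
            u,v=ce[i]+[225,140];print('hub',st[i],fish(c,u,v,75),fish(c,225+st[i,0]+st[i,2]/2,140+st[i,1]+st[i,3]/2,75))
E
```

```text
[ 14  10  15  17 192] 245.92708333333334 203.10416666666666 [586.16731061 -97.8001358   87.        ]
hub [ 13  10  24  25 298] [557.81732746 -72.83305473  75.        ] [556.99413367 -74.42321977  75.        ]
```

jog_arm(increments=[[[0, 0, 0.2], 0.27, 255], [[0, 0, 0.4], 0, 255], [[0, 0, 0.45], 0, 255], [[0, 0, 0.45], 0, 255], [[0, 0, 0.45], 0, 255], [[0, 0, 0.4], 0, 255], [[0, 0, 0.3], 0, 255], [[0, 0, 0.15], 0, 255], [[0, 0, 0.04], 0, 255], [[0, 0, 0], 0, 255]])

```text
time_s: 3.15
tcp_pos: [604.3, -68.9, 80.9]
tool_rot: [180.0, 0.0, 145.5]
force: [0.1, -0.3, 0.4]
gripper_width: 0.4
grip_force: 0.0
```

jog_arm(increments=[[[0, -0.04, 0], 0, 255], [[0, -0.04, 0], 0, 255], [[0, -0.04, 0], 0, 255], [[0, -0.04, 0], 0, 255], [[0, -0.02, 0], 0, 255], [[0, 0, 0], 0, 255], [[0, 0, 0], 0, 255], [[0, 0, 0], 0, 255], [[0, 0, 0], 0, 255], [[0, 0, 0], 0, 255]])

```text
time_s: 4.15
tcp_pos: [598.9, -76.4, 80.5]
tool_rot: [-180.0, -0.0, 145.4]
force: [-0.4, 0.9, 0.2]
gripper_width: 0.4
grip_force: 0.0
```

Run:
```python
from h import *
im,d,c=snap('wrist','w2')
s=env.read_state();print({k:s[k] for k in('time_s','tcp_pos','tool_rot','force')})
cv2.imwrite('pics/w2c.png',cv2.resize(im[60:330,130:430],None,fx=2,fy=2)[:,:,::-1])
```

```text
{'time_s': 4.2, 'tcp_pos': array([598.87091566, -76.31932201,  80.51552053]), 'tool_rot': array([ 1.79999527e+02, -1.42035729e-03,  1.45447281e+02]), 'force': array([ 0.86756595, -0.02359483, -0.01396324])}
```

View pics/w2c.png

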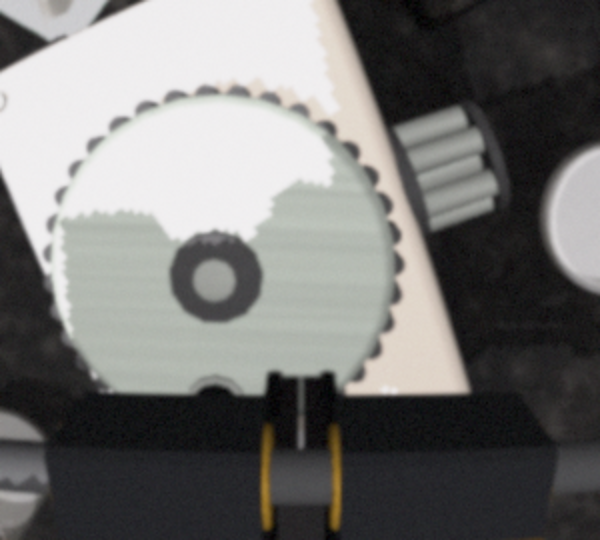

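The close view shows the pin at crop (215,385), with the fingers' left side at x≈267. That leaves a gap of about 7 mm, and the finger half-thickness is about 10 mm. I'll close up gently until there is contact.

jog_arm(increments=[[[-0.03, -0.03, 0], 0, 255], [[0, -0.03, 0], 0, 255], [[0, -0.03, 0], 0, 255], [[0, -0.02, 0], 0, 255], [[0, -0.02, 0], 0, 255], [[0, -0.01, 0], 0, 255], [[0, 0, 0], 0, 255], [[0, 0, 0], 0, 255], [[0, 0, 0], 0, 255], [[0, 0, 0], 0, 255]])

```text
time_s: 5.2
tcp_pos: [596.1, -83.0, 80.5]
tool_rot: [180.0, -0.0, 145.4]
force: [-0.1, -0.9, -1.0]
gripper_width: 0.5
grip_force: 0.0
```

jog_arm(increments=[[[-0.018, -0.04, 0], 0.5, 255], [[-0.018, -0.04, 0], 0.5, 255], [[-0.018, -0.04, 0], 0.5, 255], [[-0.018, -0.04, 0], 0.5, 255], [[0, 0, 0], 0, 255], [[0, 0, 0], 0, 255], [[0, 0, 0], 0, 255], [[0, 0, 0], 0, 255], [[0, 0, 0], 0, 255], [[0, 0, 0], 0, 255]])

```text
time_s: 6.2
tcp_pos: [593.8, -91.3, 80.5]
tool_rot: [-180.0, -0.0, 133.5]
force: [0.1, 3.7, -0.1]
gripper_width: 0.6
grip_force: 1.7
```

Run:
```python
from h import *
im,d,c=snap('wrist','w3')
s=env.read_state();print({k:s[k] for k in('time_s','tcp_pos','tool_rot','force','torque')})
cv2.imwrite('pics/w3c.png',cv2.resize(im[60:330,130:430],None,fx=2,fy=2)[:,:,::-1])
```

```text
{'time_s': 6.25, 'tcp_pos': array([593.78056397, -91.41299738,  80.47487876]), 'tool_rot': array([-1.79995403e+02, -1.30567452e-02,  1.33453413e+02]), 'force': array([ 0.1677222 ,  3.82243138, -0.75607978]), 'torque': array([ 0.68905055, -0.09309008, -0.03443681])}
```

View pics/w3c.png

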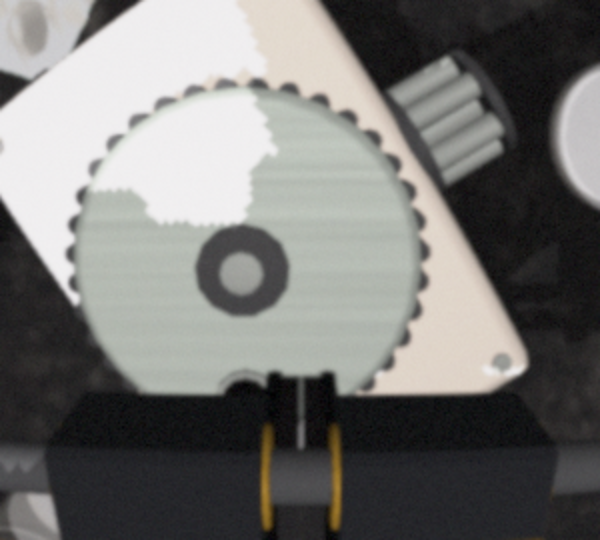

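Contact is confirmed: 3.8 N on the outside of the finger, with the pin at crop (245,385) and the hub at (242,272). The dial has turned about 12°. I'm continuing along the arc.

jog_arm(increments=[[[-0.018, -0.04, 0], 0.5, 255], [[-0.018, -0.04, 0], 0.5, 255], [[-0.018, -0.04, 0], 0.5, 255], [[-0.018, -0.04, 0], 0.5, 255], [[-0.018, -0.04, 0], 0.5, 255], [[-0.018, -0.04, 0], 0.5, 255], [[-0.018, -0.04, 0], 0.5, 255], [[-0.018, -0.04, 0], 0.5, 255], [[-0.018, -0.04, 0], 0.5, 255], [[-0.018, -0.04, 0], 0.5, 255]])

```text
time_s: 7.25
tcp_pos: [581.9, -109.5, 80.7]
tool_rot: [179.9, 0.1, 103.3]
force: [3.3, 3.4, -1.5]
gripper_width: 0.3
grip_force: 2.0
```

```bash
cat > rel.py <<'E'
from h import *
s=env.read_state();p=s['tcp_pos'][:2]-[554.9,-75.7];y=np.radians(s['tool_rot'][2])
r=-np.array([np.cos(y),np.sin(y)]);t=np.array([r[1],-r[0]])
print(s['time_s'],'radial',p@r,'tang',p@t,'yaw',s['tool_rot'][2],s['force'])
E
python3 rel.py
```

```text
7.25 radial 39.10129550471132 tang -18.454838059313534 yaw 103.30714985494092 [ 3.29430308  3.39940775 -1.50995941]
```

jog_arm(increments=[[[-0.016, -0.04, 0], 0.5, 255], [[-0.016, -0.04, 0], 0.5, 255], [[-0.016, -0.04, 0], 0.5, 255], [[-0.016, -0.04, 0], 0.5, 255], [[-0.016, -0.04, 0], 0.5, 255], [[-0.016, -0.04, 0], 0.5, 255], [[-0.016, -0.04, 0], 0.5, 255], [[-0.016, -0.04, 0], 0.5, 255], [[-0.016, -0.04, 0], 0.5, 255], [[-0.016, -0.04, 0], 0.5, 255]])

```text
time_s: 8.25
tcp_pos: [562.3, -118.3, 80.8]
tool_rot: [179.8, 0.1, 73.3]
force: [5.1, -0.3, -3.5]
gripper_width: 0.5
grip_force: 2.2
```

```bash
python3 rel.py
```

```text
8.25 radial 38.655116875170236 tang -19.367622476660397 yaw 73.30706336402055 [ 5.1470945  -0.29884502 -3.54961139]
```

jog_arm(increments=[[[-0.018, -0.042, 0], 0.5, 255], [[-0.018, -0.042, 0], 0.5, 255], [[-0.018, -0.042, 0], 0.5, 255], [[-0.018, -0.042, 0], 0.5, 255], [[-0.018, -0.042, 0], 0.5, 255], [[-0.018, -0.042, 0], 0.5, 255], [[-0.018, -0.042, 0], 0.5, 255], [[-0.018, -0.042, 0], 0.5, 255], [[0, 0, 0], 0, 255], [[0, 0, 0], 0, 255]])

```text
time_s: 9.25
tcp_pos: [543.5, -117.0, 80.8]
tool_rot: [179.9, 0.1, 49.5]
force: [1.6, -2.7, -1.0]
gripper_width: 1.0
grip_force: 1.4
```

```bash
python3 rel.py
python3 - <<'E'
from h import *
im,d,c=snap('wrist','w4')
cv2.imwrite('pics/w4c.png',cv2.resize(im[60:330,130:430],None,fx=2,fy=2)[:,:,::-1])
E
```

```text
9.25 radial 38.76894869105976 tang -18.164796290368308 yaw 49.51534885641057 [ 1.62724952 -2.7294647  -1.03349703]
```

View pics/w4c.png

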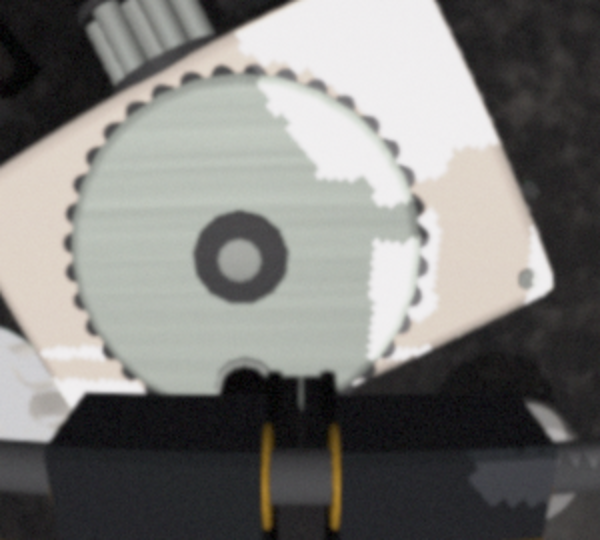

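The pin is still against the finger at crop (245,380), and the dial has turned about 96° with a force of 3 N, so it is climbing toward the fourth click. I'll cover the last stretch slowly.

jog_arm(increments=[[[-0.009, -0.02, 0], 0.25, 255], [[-0.009, -0.02, 0], 0.25, 255], [[-0.009, -0.02, 0], 0.25, 255], [[-0.009, -0.02, 0], 0.25, 255], [[-0.009, -0.02, 0], 0.25, 255], [[-0.009, -0.02, 0], 0.25, 255], [[-0.009, -0.02, 0], 0.25, 255], [[-0.009, -0.02, 0], 0.25, 255], [[0, 0, 0], 0, 255], [[0, 0, 0], 0, 255]])

```text
time_s: 10.3
tcp_pos: [534.9, -111.9, 80.3]
tool_rot: [-179.9, -0.0, 37.5]
force: [-0.4, 0.4, 0.1]
gripper_width: 0.7
grip_force: 0.0
```

```bash
python3 rel.py
python3 - <<'E'
from h import *
im,d,c=snap('wrist','w5')
cv2.imwrite('pics/w5c.png',cv2.resize(im[60:330,130:430],None,fx=2,fy=2)[:,:,::-1])
E
```

```text
10.3 radial 37.91989264757922 tang -16.592817558508628 yaw 37.46638053906151 [-0.36513277  0.43497042  0.14571402]
```

View pics/w5c.png

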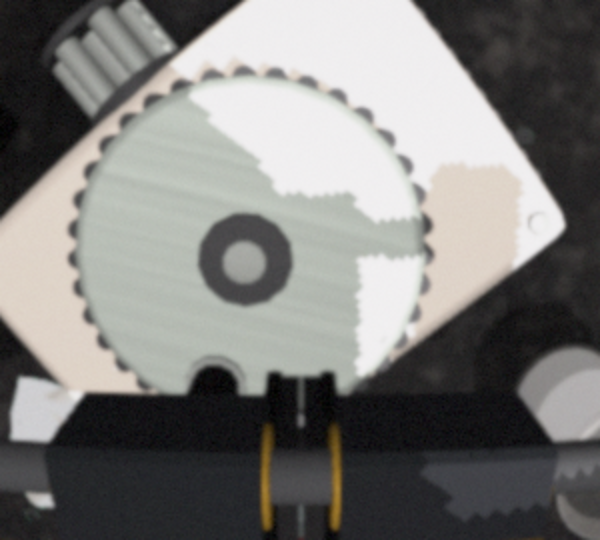

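The pin has snapped ahead to crop (215,378), leaving a clear gap to the finger and no force. I'm backing off and lifting away.

jog_arm(increments=[[[0, 0.05, 0], 0, 255], [[0, 0.05, 0], 0, 255], [[0, 0.05, 0], 0, 255], [[0, 0, -0.2], 0, 255], [[0, 0, -0.4], 0, 255], [[0, 0, -0.5], 0, 255], [[0, 0, -0.5], 0, 255], [[0, 0, -0.4], 0, 255], [[0, 0, -0.2], 0, 255], [[0, 0, 0], 0, 255]])

```text
time_s: 11.35
tcp_pos: [540.9, -118.9, 192.7]
tool_rot: [179.8, -0.1, 37.4]
force: [-0.3, 0.1, -0.4]
gripper_width: 0.9
grip_force: 0.0
```

```bash
python3 rel.py
python3 - <<'E'
from h import *
im,d,c=snap('wrist','w6')
g=im[100:260,180:340].max(2)
n,_,st,ce=cv2.connectedComponentsWithStats((g<90).astype(np.uint8))
for i in range(1,n):
    if 60<st[i,4]<2000:
        u,v=ce[i]+[180,100];P=fish(c,u,v,87);print(st[i],u,v,P,np.hypot(P[0]-555.2,P[1]+75.6),np.degrees(np.arctan2(P[1]+75.6,P[0]-555.2)))
E
```

```text
11.35 radial 37.40875221350738 tang -25.754171980572842 yaw 37.43932946155131 [-0.29728621  0.09460841 -0.38514989]
[  0   0  35  43 575] 188.25565217391303 119.52 [556.3201245   -9.82487325  87.        ] 65.78466370001561 89.0243697517039
[142   0  18  23 206] 333.5728155339806 107.24271844660194 [ 636.72299211 -100.31822301   87.        ] 85.18796154392116 -16.867594329594432
[60 60 24 16 89] 251.19101123595505 169.7865168539326 [553.49925754 -78.29083995  87.        ] 3.1832600494772136 -122.29488898816832
[ 54  98  16  19 232] 241.20258620689657 207.15086206896552 [522.11365518 -90.56890109  87.        ] 36.314931000571974 -155.65708601581187
[  0 101  13  16  86] 184.27906976744185 210.01162790697674 [489.01593681 -51.37595954  87.        ] 70.47789978002872 159.89686016715615
```

View pics/w6.png

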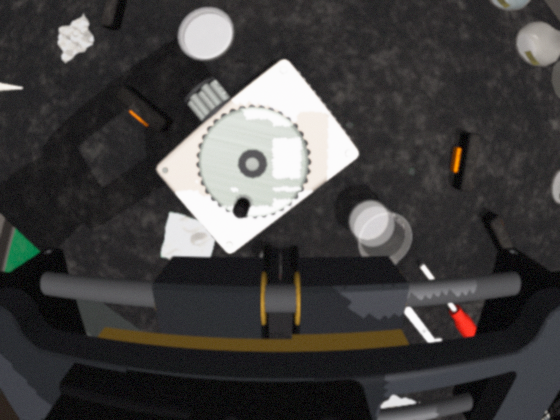

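The pin is at (241,207), a bearing of about -156° against -36° at the start. That is 120°, the fourth click, and the dish, beaker and cassette are undisturbed.

```bash
python3 -c "
from station import env
print(env.finish_job())"
```

```text
the job is handed in; nothing more can be done
None
```

The dial is settled in the fourth click clockwise (about 120° measured), pushed only with the outside of the shut fingers; the arm is clear, and the job was handed in at about 11.4 s (the vial was out of the last view, but nothing went near it).

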